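Index the decorating carousel to the plain chocolate

ROBOT

A 6-joint arm with a two-finger parallel gripper is mounted at the origin on the work surface. World frame = base frame: x ahead of the robot, y to its left, z up, the work surface at z = 0. Lengths are in m, angles in rad, forces in N, time in s.
With the tool pointing down it reaches from about 0.25 to 0.8 m from the base axis. Payload 3.9 kg.
Tool frame: the origin (TCP) lies midway between the tips of the shut fingers; the grasp point (between the pads) lies 19 mm behind it; y points along the fingers, x is the direction in which the jaws open and shut, and the axes are right-handed (so a half turn about y gives the same grasp; the last joint's range is limited). The gripper opens to 85 mm and grips with 20 to 120 N. Pads are 22 mm wide; open, the fingers measure 114 mm over their backs; the gripper's body (76 mm by 85 mm) begins 54 mm behind the grasp point. The pads swing forward as they close: fully open they stand 13 mm farther back than shut.
Start: joints at [-1.278, 0.26, -0.138, 1.173, 0, 1.571], TCP at [0.152, -0.503, 0.231] pointing down, gripper open.
Joint ranges: [-2.78, 2.78], [-0.83, 1.72], [-1.28, 1.37], [-1.9, 2.12], [-1.57, 1.48], [-3.14, 3.14]. Speed limits (rad/s): [2.57, 2.57, 3.14, 3.14, 3.14, 3.14].

INTERFACE

Orientations are given as a unit quaternion [w, x, y, z].
In Python, from plant import sense, imaging, r gives the robot as it stands.
- The arm moves only by the tool jog_arm, never from a script. Its argument "targets" is a list of rows, each an object with "translation": the shift along the tool's x, y, z in units of 3 cm (1.0 is 3 cm), a list of three; "dr": the turn, a rotation vector about the tool's x, y, z in units of 4 degrees (1.0 is 4 degrees), a list of three; "gripper": the opening, from -1 (shut) to 1 (fully open). A call has 1 to 5 rows; each row shifts and turns the pose as measured when the row begins, along the tool's axes as they then stand; what a row does not reach is not made up. A row lasts 1/8 s, in which the tool goes at most 62.5 mm and 10.7 degrees, less where a joint would pass 70% of its speed; a pose out of reach is approached as far as the arm can. A call with a number of a shift or a turn outside -1 to 1 is refused whole. A call with a gripper value outside its range is refused whole. The fingers move at their own pace and stop on an object; "force" is the grip in N (left out, the last holds). Time passes only in rows, so rows that do not move let the fingers close. It gives the time, the measured TCP pose, the force and the opening at its end, in the units of the state.
- sense(): the state, without advancing time (a new reading comes with each control period).
- imaging.read_camera(name): name is "scene" or "top" or "wrist"; returns the picture (480x640x3 uint8, blue, green, red); there is no depth.
- imaging.calibration(name): a dict with "fx", "fy", "cx", "cy" (pixels), "k1" (the pictures are not rectified: a ray, as slopes to the right and down, at radius r is drawn at 1 + k1 r^2 times it, then the intrinsics apply), "world_from_camera" (4x4, takes a point from camera to world coordinates). Camera axes: x right, y down, z forward; pixel columns grow to the right and rows downward; lengths in m; the calibration is good to about 2 mm. A picture is of the moment at which its call begins: read the wrist's pose just before it. calibration takes no time and is no camera call; for the wrist camera it gives the pose at the moment of the call.
- r.sign_off(): hands the job in, once; it reports no verdict.
Trained networks look in the newest picture that a camera, given by its name, has taken for a name from the list of things; names that differ only in an ending like _2 or _b are one class to them, and where a whole thing is asked for, a point or a joint stands for the part that bears it (a point fixed in the world has none). Each returns a list of dicts, best first, with "conf" (0 to 1); they miss things now and then, are a little off and sometimes report something else, mostly with a low value. They report only what shows in the picture. A call takes as long as a camera call.
- imaging.look_for(camera, query): "point" ([column, row] in pixels, amid what is visible of it).
- imaging.regions_of(camera, query): "mask" (480x640 bool, what is visible of it) and "point" ([column, row] in pixels, amid what is visible of it).
- imaging.tip_of(camera, query): "point" ([column, row] in pixels: a listed point, or the origin of a listed thing).
The state is a dict: "time": time; "joint_positions": joint angles; "qvel": joint speeds; "joint_efforts": joint torques, N m; "ee_pos": TCP position; "orientation": TCP orientation; "contact_force": force on the tool from outside, world axes, zero at the start; "wrist_torque": the same for the moment, N m; "width": opening from 0.0 (shut) to 1.0 (fully open).
Only numpy, scipy, OpenCV 4.12 (cv2) and the standard library are available. Lean on these libraries where they do the work, as an engineer would, in place of code of your own. Each camera call takes 0.05 s, during which the arm holds its last target. There are 200 camera calls.

TASK

Bring the one plain, undecorated chocolate under the topping spout: press the red plunger down with the fingertips and, keeping it pressed, turn the carousel one hole in the direction that carries the plain chocolate to the spout, then let the plunger spring fully up so that it locks the tray there. Pick nothing up: the chocolates stay in their pockets, untouched by the fingers, and the jar, grinder and other things on the counter stay where they are.

Things in the scene. Friction and masses are not known exactly. Their poses are not given: they have to be found in the camera images.
- carousel: Decorating carousel, fixed to the counter. Origin: on the counter, on the tray's vertical axis. Grey foot; brass index ring 272 mm across, 30 to 40 mm up, with six notches 60 degrees apart. On its own +x side a square post, 188 mm from the axis, carries a clear topping hopper 54 mm across, 213 mm high. The red plunger starts on its -x side.
- tray (a joint): Turning of the tray in rad, positive counter-clockwise from above, 0 at the start; notches at multiples of 1.047 (60 degrees). Locked (about 0.02 of play) while the plunger is up. When free it turns easily (about 1 N at the plunger) and stays where it is left; it can be turned past the next notch.
- plunger (a joint): Press of the plunger in m: 0 = up, lug locked in a notch; 0.018 = stop. Beyond 0.010 the lug is below the index ring and the tray turns; 0.013 to 0.016 is a good depth. The spring pushes up with about 4 N at 0, 9 N at the stop. Let go between notches it rides under the ring at 0.010; within about 4 mm (0.025 rad) of a notch it springs up to 0 and locks.
- dish (a point): Centre of the floor of the red round dish on top of the plunger, where to press; moves with plunger and tray. Dish 68 mm across outside, 60 mm inside, rim 12 mm above this point. The point is 81 mm above the counter when up, 160 mm from the tray's axis. Closed fingertips pointing down fit inside, and friction and the rim take the dish along sideways.
- plain_centre (a point): Centre (5 mm above its underside) of the plain dark-brown chocolate, 55 mm across and 10 mm thick, loose in its pocket (6 mm high rim). It starts in the pocket next to the one under the spout, on either side. All other chocolates in the tray are covered with light sprinkles.
- sprinkled_centre (a point): The same point of the sprinkled chocolate on the other side of the spout, loose in its pocket.
- spout (a point): Lower end of the hopper's spout, 88 mm above the counter, straight above the pocket that is being served; fixed to the carousel, 85 mm from its axis on its +x side.
- grinder: Salt grinder with black top and red cap, 47 mm across, 135 mm high, loose; origin at the centre of its underside.
- nutjar: Jar of chopped nuts with green lid, 68 mm across, 113 mm high, loose; origin at the centre of its underside.
- bar_left: Loose chocolate bar 62 x 95 mm, 10 mm thick, on a sheet of paper on the left; origin at the centre of its underside.
- bar_right: The same on the right.
- bowl: Steel bowl 110 mm across, 50 mm high, loose, on the left; origin at the centre of its underside.
- scraper: Loose spatula lying on the right; origin at the centre of its underside.
- tray_centre (a point): Centre of the steel tray's top, 54 mm above the counter. The tray is 256 mm across, with six round white pockets, centres 85 mm from the axis and 60 degrees apart, each holding a round chocolate.

How it is judged:
By the outcome, as a careful person would: the job done as asked, in the order asked, and still so for the second after the job is handed in, with the robot touching nothing.
It also fails if it takes over 45 s, if anything falls off the work surface, if the arm or the gripper's body presses on something with over 40 N, if the wrist force passes 120 N, or if a joint passes its speed limit or range.

## Working session

There is one attempt and no reset: what is moved stays moved. The work goes in short steps, Python scripts to look and compute and a tool call to move; the robot and the scene stay as the last step left them, time stands still between calls to the robot, and variables do not carry over. Pictures are saved under pics/ and viewed, about 8 in all and at most 12, crops included, and the job is handed in when it is done.

Besides the shell and the picture viewer there is one more tool, called after "Request:" in YAML: its name, and indented under it one key for each argument. jog_arm: Moves the arm, as the interface text tells. Shifts and turns lie within -1 to 1; 1 stands for 3 cm of shift or 4 degrees of turn. Its arguments: {"type":"object","properties":{"targets":{"type":"array"},"force":{"type":"number"}},"required":["targets"]}

```bash
mkdir -p pics; cat > h.py <<'E'
import numpy as np, cv2
from plant import sense, imaging, r
def ray(cam,p):
    c=imaging.calibration(cam); K=np.array([[c['fx'],0,c['cx']],[0,c['fy'],c['cy']],[0,0,1.]])
    u=cv2.undistortPoints(np.array([[p]],float),K,np.array([c['k1'],0,0,0,0.]))[0,0]
    # model is plain r*(1+k1 r^2)
    T=np.array(c['world_from_camera']); d=T[:3,:3]@np.array([u[0],u[1],1]); return T[:3,3],d/np.linalg.norm(d)
def at_z(cam,p,z):
    o,d=ray(cam,p); return o+d*(z-o[2])/d[2]
def tri(rs):
    A=sum(np.eye(3)-np.outer(d,d) for o,d in rs); b=sum((np.eye(3)-np.outer(d,d))@o for o,d in rs); return np.linalg.solve(A,b)
E
python3 - <<'E'
from h import *
np.set_printoptions(precision=4,suppress=True)
ims={}
for c in ("scene","top"):
    cv2.imwrite(f"pics/{c}0.png",imaging.read_camera(c))
for q in ("dish","plain_centre","sprinkled_centre","tray_centre","spout","carousel","grinder","nutjar"):
    rs=[]
    for c in ("scene","top"):
        l=imaging.tip_of(c,q)
        print(q,c,[(np.round(a['point'],1),round(a['conf'],2)) for a in l[:2]])
        if l: rs.append(ray(c,l[0]['point']))
    if len(rs)==2: print('   ',tri(rs))
s=sense();print(s['ee_pos'],s['orientation'],s['time'],s['contact_force'])
E
```

```text
dish scene [(array([294.4, 237.2]), 0.73)]
dish top [(array([324.4, 258.9]), 0.91)]
    [ 0.4666 -0.0601  0.074 ]
plain_centre scene [(array([332.8, 296.8]), 0.6)]
plain_centre top [(array([312.4, 183.6]), 0.67)]
    [ 0.6721 -0.0219  0.0607]
sprinkled_centre scene [(array([274.9, 304.6]), 0.57)]
sprinkled_centre top [(array([360.5, 191.6]), 0.78)]
    [ 0.654  -0.156   0.0538]
tray_centre scene [(array([307.8, 289.4]), 0.9)]
tray_centre top [(array([333.1, 205.3]), 0.98)]
    [ 0.6183 -0.0743  0.0432]
spout scene [(array([309.4, 306.9]), 0.69), (array([182.9, 236.3]), 0.24)]
spout top [(array([339.9, 168.6]), 0.62)]
    [ 0.7085 -0.0921  0.0893]
carousel scene [(array([499.1, 246.6]), 0.55)]
carousel top [(array([332. , 206.5]), 0.7)]
    [0.6977 0.1052 0.2811]
grinder scene [(array([420.4, 293.8]), 0.64)]
grinder top [(array([233.9, 193.7]), 0.74)]
    [ 0.6592  0.2121 -0.0189]
nutjar scene [(array([181.7, 313.9]), 0.7)]
nutjar top [(array([434.4, 228.8]), 0.65)]
    [ 0.5667 -0.3761 -0.015 ]
[ 0.1515 -0.5027  0.2313] [-0.5676  0.5676 -0.4217  0.4217] 0.9 [ 0.111  -0.3498  0.377 ]
```

View pics/scene0.png

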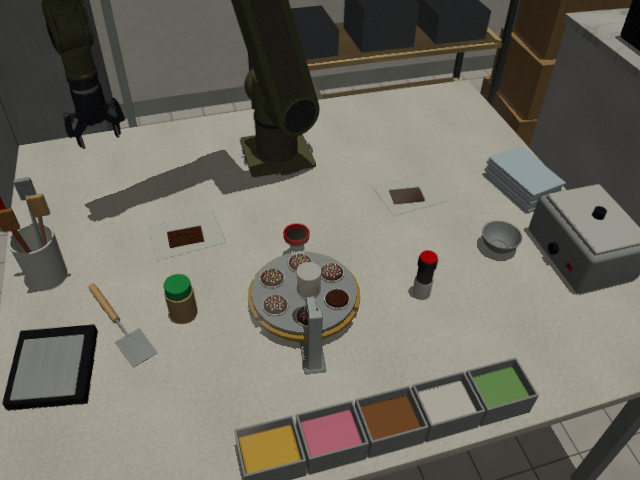

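View pics/top0.png

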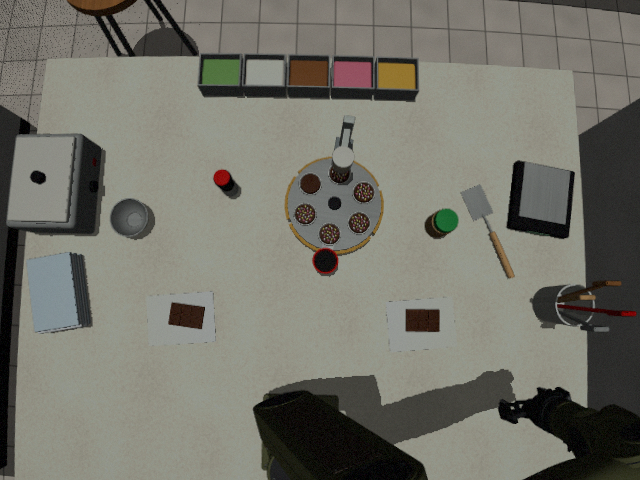

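The only plain chocolate is at (311,184) in the top view, just left (+y) of the spout at (341,160). That means the tray must turn clockwise (−60°), which carries the dish from (325,260) towards +y. Next I refine the axis and dish positions.

```bash
cat >> h.py <<'E'
from scipy.spatial.transform import Rotation as Ro
np.set_printoptions(precision=4,suppress=True)
def R():
    q=sense()['orientation']; return Ro.from_quat([q[1],q[2],q[3],q[0]]).as_matrix()
E
python3 - <<'E'
from h import *
print(R()); 
for c in ("scene","top"): imaging.read_camera(c)
P={'dish':[(294.4,237.2),(324.4,258.9),.081],'plain':[(332.8,296.8),(312.4,183.6),.06],'spr':[(274.9,304.6),(360.5,191.6),.06],'tc':[(307.8,289.4),(333.1,205.3),.054],'spout':[(309.4,306.9),(339.9,168.6),.088]}
for k,(a,b,z) in P.items(): print(k,at_z('scene',a,z),at_z('top',b,z))
# red rim of the dish and brass ring, top and scene
for c in ("scene","top"):
    im=cv2.imread(f"pics/{c}0.png"); h=cv2.cvtColor(im,cv2.COLOR_BGR2HSV)
    roi=np.zeros(im.shape[:2],np.uint8)
    p=P['dish'][0 if c=="scene" else 1]; cv2.circle(roi,(int(p[0]),int(p[1])),24,255,-1)
    m=(((h[...,0]<8)|(h[...,0]>172))&(h[...,1]>150)&(h[...,2]>60)&(roi>0)).astype(np.uint8)
    pts=cv2.findNonZero(m); (e,ax,an)=cv2.fitEllipse(cv2.convexHull(pts)); print(c,'rim',e,ax,at_z(c,e,.093))
    ys=((h[...,0]>14)&(h[...,0]<28)&(h[...,1]>130)&(h[...,2]>60)).astype(np.uint8)
    t=P['tc'][0 if c=="scene" else 1]; roi[:]=0; cv2.circle(roi,(int(t[0]),int(t[1])),70,255,-1); ys&=(roi>0)
    hull=cv2.convexHull(cv2.findNonZero(ys))[:,0]
    W=np.array([at_z(c,q,.037)[:2] for q in hull]); 
    A=np.c_[2*W,np.ones(len(W))]; x=np.linalg.lstsq(A,(W**2).sum(1),rcond=None)[0]
    print(c,'ring',x[:2],np.sqrt(x[2]+x[:2]@x[:2]),len(W))
E
```

```text
[[ 0.2886  0.      0.9575]
 [-0.9575 -0.0001  0.2886]
 [ 0.0001 -1.     -0.    ]]
dish [ 0.4728 -0.0647  0.081 ] [ 0.4668 -0.0569  0.081 ]
plain [ 0.6714 -0.0225  0.06  ] [ 0.6725 -0.021   0.06  ]
spr [ 0.658  -0.1602  0.06  ] [ 0.6534 -0.1521  0.06  ]
tc [ 0.6284 -0.0721  0.054 ] [ 0.615  -0.0785  0.054 ]
spout [ 0.7079 -0.0904  0.088 ] [ 0.7085 -0.0936  0.088 ]
scene rim (295.5277404785156, 233.59446716308594) (20.620235443115234, 25.801450729370117) [ 0.4727 -0.0616  0.093 ]
scene ring [ 0.6309 -0.0827] 0.13323427966819207 31
top rim (324.9129333496094, 260.3885498046875) (25.099084854125977, 25.480728149414062) [ 0.4621 -0.058   0.093 ]
top ring [ 0.6204 -0.0812] 0.13543134722133526 41
```

Request:
jog_arm:
  targets:
    - {"translation": [-0.78, 0, 1], "dr": [0, 0, 0], "gripper": -1}
    - {"translation": [-0.78, 0, 1], "dr": [0, 0, 0], "gripper": -1}
    - {"translation": [-0.78, 0, 1], "dr": [0, 0, 0], "gripper": -1}
    - {"translation": [-0.78, 0, 1], "dr": [0, 0, 0], "gripper": -1}
    - {"translation": [-0.78, 0, 1], "dr": [0, 0, 0], "gripper": -1}

```text
time: 1.62
ee_pos: [0.2637, -0.346, 0.2311]
orientation: [-0.566, 0.567, -0.423, 0.424]
contact_force: [0.4, 0.2, 0.4]
width: -0.001
```

Request:
jog_arm:
  targets:
    - {"translation": [-0.78, 0, 1], "dr": [0, 0, 0], "gripper": -1}
    - {"translation": [-0.78, 0, 1], "dr": [0, 0, 0], "gripper": -1}
    - {"translation": [-0.78, 0, 1], "dr": [0, 0, 0], "gripper": -1}
    - {"translation": [-0.78, 0, 1], "dr": [0, 0, 0], "gripper": -1}
    - {"translation": [0, 0, 0], "dr": [0, 0, 0], "gripper": -1}

```text
time: 2.25
ee_pos: [0.356, -0.2167, 0.2318]
orientation: [-0.567, 0.567, -0.42, 0.424]
contact_force: [-0.2, -1.4, 0.7]
width: -0.001
```

```bash
python3 - <<'E'
from h import *
s=sense(); print(s['ee_pos'],s['joint_positions'],s['time'],s['width']); print(R())
cv2.imwrite("pics/w1.png",imaging.read_camera("wrist"))
print(imaging.calibration("wrist")['world_from_camera'])
for q,z in (("dish",.081),("tray_centre",.054)):
    l=imaging.tip_of("wrist",q); print(q,[(a['point'],a['conf'],at_z("wrist",a['point'],z)) for a in l[:2]])
E
```

```text
[ 0.356  -0.2167  0.2318] [-0.546   0.0705 -0.3731  1.122  -0.001   2.305 ] 2.25 -0.0013883763798515974
[[ 0.2865  0.004   0.9581]
 [-0.9581 -0.0036  0.2865]
 [ 0.0046 -1.      0.0028]]
[[ 0.2849 -0.9254 -0.2499  0.4202]
 [-0.9585 -0.274  -0.0784 -0.1972]
 [ 0.0041  0.2619 -0.9651  0.374 ]
 [ 0.      0.      0.      1.    ]]
dish [([137.6, 7.0], 0.6, array([ 0.4671, -0.0573,  0.081 ]))]
tray_centre []
```

View pics/w1.png

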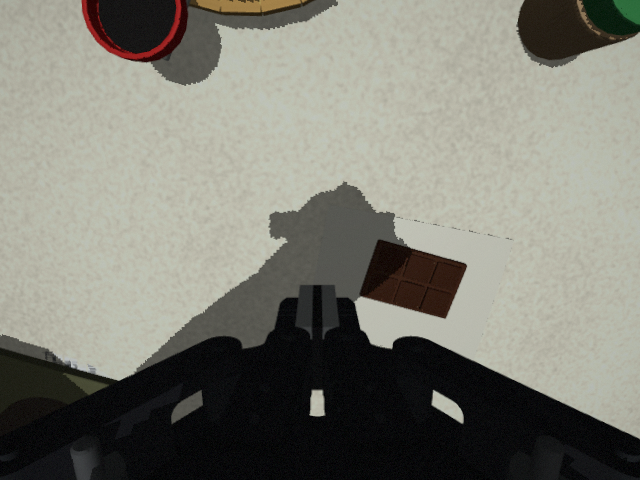

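```bash
python3 - <<'E'
from h import *
p=np.array(sense()['ee_pos']); M=R(); tgt=np.array([.467,-.058,.2])
n=20
for i in range(n):
    d=(tgt-p)/(n-i); print(np.round(M.T@d/.03,2)); p=p+M@(np.round(M.T@d/.03,2)*.03); M=M@Ro.from_rotvec([0,-np.radians(4),0]).as_matrix()
E
```

```text
[-0.2   0.05  0.25]
[-0.19  0.05  0.27]
[-0.17  0.05  0.28]
[-0.15  0.05  0.29]
[-0.13  0.05  0.3 ]
[-0.1   0.05  0.31]
[-0.08  0.05  0.32]
[-0.06  0.05  0.32]
[-0.04  0.05  0.32]
[-0.01  0.05  0.33]
[0.01 0.05 0.33]
[0.03 0.06 0.32]
[0.05 0.05 0.32]
[0.08 0.06 0.32]
[0.1  0.05 0.31]
[0.12 0.06 0.31]
[0.14 0.05 0.3 ]
[0.16 0.06 0.28]
[0.18 0.05 0.27]
[0.19 0.06 0.26]
```

Request:
jog_arm:
  targets:
    - {"translation": [-0.2, 0.05, 0.25], "dr": [0, -1, 0], "gripper": -1}
    - {"translation": [-0.19, 0.05, 0.27], "dr": [0, -1, 0], "gripper": -1}
    - {"translation": [-0.17, 0.05, 0.28], "dr": [0, -1, 0], "gripper": -1}
    - {"translation": [-0.15, 0.05, 0.29], "dr": [0, -1, 0], "gripper": -1}
    - {"translation": [-0.13, 0.05, 0.3], "dr": [0, -1, 0], "gripper": -1}

```text
time: 3.02
ee_pos: [0.3799, -0.1831, 0.224]
orientation: [-0.629, 0.632, -0.318, 0.321]
contact_force: [-0.1, 0.1, -0.2]
width: -0.003
```

Request:
jog_arm:
  targets:
    - {"translation": [-0.1, 0.05, 0.31], "dr": [0, -1, 0], "gripper": -1}
    - {"translation": [-0.08, 0.05, 0.32], "dr": [0, -1, 0], "gripper": -1}
    - {"translation": [-0.06, 0.05, 0.32], "dr": [0, -1, 0], "gripper": -1}
    - {"translation": [-0.04, 0.05, 0.32], "dr": [0, -1, 0], "gripper": -1}
    - {"translation": [-0.01, 0.05, 0.33], "dr": [0, -1, 0], "gripper": -1}

```text
time: 3.65
ee_pos: [0.4064, -0.1483, 0.2159]
orientation: [-0.674, 0.679, -0.204, 0.206]
contact_force: [-0.3, 0.0, -1.3]
width: -0.002
```

Request:
jog_arm:
  targets:
    - {"translation": [0.01, 0.05, 0.33], "dr": [0, -1, 0], "gripper": -1}
    - {"translation": [0.03, 0.05, 0.32], "dr": [0, -1, 0], "gripper": -1}
    - {"translation": [0.05, 0.05, 0.32], "dr": [0, -1, 0], "gripper": -1}
    - {"translation": [0.08, 0.05, 0.32], "dr": [0, -1, 0], "gripper": -1}
    - {"translation": [0.1, 0.05, 0.31], "dr": [0, -1, 0], "gripper": -1}

```text
time: 4.28
ee_pos: [0.4334, -0.114, 0.2077]
orientation: [-0.699, 0.705, -0.084, 0.085]
contact_force: [0.2, 0.4, -0.6]
width: 0.005
```

Request:
jog_arm:
  targets:
    - {"translation": [0.12, 0.05, 0.31], "dr": [0, -1, 0], "gripper": -1}
    - {"translation": [0.14, 0.05, 0.3], "dr": [0, -1, 0], "gripper": -1}
    - {"translation": [0.16, 0.05, 0.28], "dr": [0, -1, 0], "gripper": -1}
    - {"translation": [0.18, 0.05, 0.27], "dr": [0, -1, 0], "gripper": -1}
    - {"translation": [0, 0, 0], "dr": [0, 0, 0], "gripper": -1}

```text
time: 4.9
ee_pos: [0.4553, -0.0877, 0.2008]
orientation: [-0.703, 0.711, 0.012, -0.014]
contact_force: [-0.9, 0.3, -0.7]
width: 0.001
```

```bash
python3 - <<'E'
from h import *
s=sense(); print(s['ee_pos'],s['joint_positions'],s['time'],s['contact_force']); print(R())
im=imaging.read_camera("wrist"); cv2.imwrite("pics/w2.png",im)
for q,z in (("dish",.081),("tray_centre",.054)):
    l=imaging.tip_of("wrist",q); print(q,[(a['point'],a['conf'],at_z("wrist",a['point'],z)) for a in l[:2]])
h=cv2.cvtColor(im,cv2.COLOR_BGR2HSV)
m=(((h[...,0]<8)|(h[...,0]>172))&(h[...,1]>150)&(h[...,2]>60)).astype(np.uint8)
hull=cv2.convexHull(cv2.findNonZero(m)); (e,ax,an)=cv2.fitEllipse(hull); print('rim',e,ax,at_z("wrist",e,.093))
E
```

```text
[ 0.4553 -0.0877  0.2008] [-0.1827  0.1718 -0.3369  1.0617 -0.0109  1.3516] 4.9 [-0.8782  0.325  -0.6939]
[[ 0.9993 -0.0016 -0.0365]
 [ 0.0365 -0.0108  0.9993]
 [-0.002  -0.9999 -0.0107]]
dish [([330.0, 184.5], 0.67, array([ 0.4635, -0.0547,  0.081 ]))]
tray_centre [([537.0, 219.5], 0.71, array([ 0.6242, -0.0786,  0.054 ]))]
rim (404.2743225097656, 276.6435241699219) (326.8572692871094, 542.4921264648438) [ 0.5165 -0.1137  0.093 ]
```

View pics/w2.png

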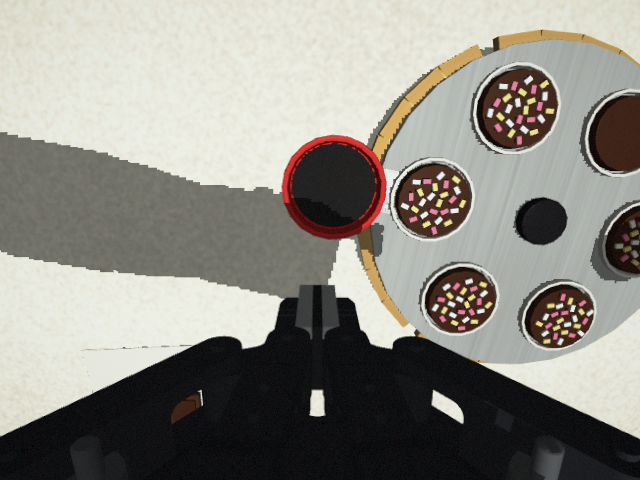

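Wrist view: dish at (335,187), hub at (541,220), plain chocolate at (620,133). I refine the axis and dish from this picture.

```bash
python3 - <<'E'
from h import *
from scipy.optimize import least_squares
im=cv2.imread("pics/w2.png"); h=cv2.cvtColor(im,cv2.COLOR_BGR2HSV)
roi=np.zeros(im.shape[:2],np.uint8); cv2.circle(roi,(335,187),62,255,-1)
m=(((h[...,0]<8)|(h[...,0]>172))&(h[...,1]>150)&(h[...,2]>60)&(roi>0)).astype(np.uint8)
hull=cv2.convexHull(cv2.findNonZero(m)); e,ax,an=cv2.fitEllipse(hull); print('rim',e,ax,at_z("wrist",e,.093))
# pocket rims (white circles): centres by eye, z=.060
pk=np.array([(516,108),(432,199),(459,299),(559,317)],float)
W=np.array([at_z("wrist",p,.060)[:2] for p in pk]); print(W)
f=lambda x: np.hypot(*(W-x[:2]).T)-.085
c=least_squares(f,[.62,-.08]); print('axis',c.x,c.fun); print(np.degrees(np.arctan2(*(W-c.x)[:,::-1].T)))
print('hub',at_z("wrist",(541,220),.056))
E
```

```text
rim (333.92950439453125, 186.82125854492188) (103.03878784179688, 104.14024353027344) [ 0.4657 -0.0543  0.093 ]
[[ 0.5913  0.0012]
 [ 0.5393 -0.0651]
 [ 0.5701 -0.1436]
 [ 0.6551 -0.1571]]
axis [ 0.6235 -0.0778] [ 0.0002  0.0002 -0.0002  0.0004]
[ 112.2261  171.4805 -129.0236  -68.331 ]
hub [ 0.6263 -0.0784  0.056 ]
```

Request:
jog_arm:
  targets:
    - {"translation": [0.2, 0, 0.55], "dr": [0.155, 0, 0], "gripper": -1}
    - {"translation": [0.19, 0, 0.54], "dr": [0, 0, 0], "gripper": -1}
    - {"translation": [0, 1, 0], "dr": [0, 0, 0], "gripper": -1}
    - {"translation": [0, 1, 0], "dr": [0, 0, 0], "gripper": -1}
    - {"translation": [0, 0, 0], "dr": [0, 0, 0], "gripper": -1}

```text
time: 5.68
ee_pos: [0.4675, -0.0511, 0.1407]
orientation: [0.708, -0.706, -0.012, 0.011]
contact_force: [0.3, -0.3, -0.0]
width: 0.002
```

```bash
python3 - <<'E'
from h import *
s=sense(); p=np.array(s['ee_pos']);print(p,s['time'],s['contact_force']); print(R()); print(R().T@(np.array([.4655,-.0544,.1])-p)/.03)
E
```

```text
[ 0.4675 -0.0511  0.1407] 5.675 [ 0.2862 -0.2716 -0.0099]
[[ 0.9995  0.0014 -0.0329]
 [ 0.0329  0.0032  0.9995]
 [ 0.0015 -1.      0.0032]]
[-0.0715  1.3555 -0.1108]
```

Request:
jog_arm:
  targets:
    - {"translation": [-0.07, 0.7, -0.11], "dr": [0, 0, 0], "gripper": -1}
    - {"translation": [0, 0.65, 0], "dr": [0, 0, 0], "gripper": -1}
    - {"translation": [0, 0.25, 0], "dr": [0, 0, 0], "gripper": -1}
    - {"translation": [0, 0.25, 0], "dr": [0, 0, 0], "gripper": -1}
    - {"translation": [0, 0, 0], "dr": [0, 0, 0], "gripper": -1}

```text
time: 6.3
ee_pos: [0.4704, -0.0534, 0.089]
orientation: [0.708, -0.706, -0.015, 0.008]
contact_force: [-0.6, -0.1, 0.6]
width: 0.0
```

```bash
python3 - <<'E'
from h import *
s=sense(); p=np.array(s['ee_pos']);print(p,s['time'],s['contact_force']); print(R()); print(R().T@(np.array([.4655,-.0544,.0665])-p)/.03)
E
```

```text
[ 0.4704 -0.0534  0.089 ] 6.3 [-0.6047 -0.1074  0.5749]
[[ 0.9994  0.0099 -0.0329]
 [ 0.0329  0.0036  0.9995]
 [ 0.01   -0.9999  0.0033]]
[-0.1725  0.7487 -0.0298]
```

Request:
jog_arm:
  targets:
    - {"translation": [-0.17, 0, -0.03], "dr": [0, 0, 0.14], "gripper": -1}
    - {"translation": [0, 0.25, 0], "dr": [0, 0, 0], "gripper": -1}
    - {"translation": [0, 0.25, 0], "dr": [0, 0, 0], "gripper": -1}
    - {"translation": [0, 0, 0], "dr": [0, 0, 0], "gripper": -1}

```text
time: 6.8
ee_pos: [0.4665, -0.0547, 0.0749]
orientation: [0.708, -0.706, -0.013, 0.011]
contact_force: [-0.7, 1.3, 4.8]
width: 0.001
```

```bash
python3 - <<'E'
from h import *
s=sense(); p=np.array(s['ee_pos']);print(p,s['time'],s['contact_force']); print(R()); print(R().T@(np.array([.4655,-.0544,.0665])-p)/.03)
E
```

```text
[ 0.4665 -0.0547  0.0749] 6.8 [-0.7047  1.331   4.7744]
[[ 0.9995  0.0029 -0.0327]
 [ 0.0327  0.003   0.9995]
 [ 0.003  -1.      0.0029]]
[-0.0335  0.2805  0.0094]
```

Request:
jog_arm:
  targets:
    - {"translation": [0, 0.15, 0], "dr": [0, 0, 0], "gripper": -1}
    - {"translation": [0, 0.13, 0], "dr": [0, 0, 0], "gripper": -1}
    - {"translation": [0, 0, 0], "dr": [0, 0, 0], "gripper": -1}

```text
time: 7.18
ee_pos: [0.4665, -0.0546, 0.0673]
orientation: [0.708, -0.706, -0.013, 0.01]
contact_force: [-1.5, -0.5, 5.7]
width: 0.004
```

```bash
cat > st.py <<'E'
from h import *
s=sense(); p=np.array(s['ee_pos']);print(p,s['time'],s['contact_force'],s['joint_positions'][[0,5][1]]); 
C=np.array([.6235,-.0778]); d=p[:2]-C; print('r',np.hypot(*d),'ang',np.degrees(np.arctan2(d[1],d[0])),'tilt',R()[:,1])
M=R();n=5;a=np.arctan2(d[1],d[0])
for k in range(1,6):
    b=max(a-np.radians(2)*k,np.radians(111.6)); t=np.array([*(C+.16*np.array([np.cos(b),np.sin(b)])),.066])
    print(np.round(M.T@(t-p)/.03,2)); p=t; M=M@Ro.from_rotvec([0,np.radians(2),0]).as_matrix()
E
python3 st.py
```

```text
[ 0.4665 -0.0546  0.0673] 7.175 [-1.5421 -0.4923  5.7335] 1.4192714831698405
r 0.15867117897277372 ang 171.6082973391305 tilt [ 0.0032  0.0029 -1.    ]
[-0.01  0.04  0.19]
[0.04 0.   0.18]
[0.04 0.   0.18]
[0.04 0.   0.18]
[0.04 0.   0.18]
```

Request:
jog_arm:
  targets:
    - {"translation": [0, 0.04, 0], "dr": [0, 0, 0], "gripper": -1}
    - {"translation": [0.02, 0.02, 0.18], "dr": [0, 0.5, 0], "gripper": -1}
    - {"translation": [0.03, 0, 0.18], "dr": [0, 0.5, 0], "gripper": -1}
    - {"translation": [0.04, 0, 0.18], "dr": [0, 0.5, 0], "gripper": -1}
    - {"translation": [0.04, 0, 0.18], "dr": [0, 0.5, 0], "gripper": -1}

```text
time: 7.8
ee_pos: [0.4714, -0.0336, 0.068]
orientation: [0.706, -0.706, 0.038, -0.041]
contact_force: [-1.4, -0.0, 6.1]
width: -0.002
```

```bash
python3 st.py; python3 - <<'E'
from h import *
cv2.imwrite("pics/s1.png",imaging.read_camera("scene")[210:350,220:390].repeat(4,0).repeat(4,1))
E
```

```text
[ 0.4714 -0.0336  0.068 ] 7.8 [-1.4104 -0.0485  6.1438] 1.6110557489355748
r 0.15842287320325762 ang 163.81767251914545 tilt [ 0.005  0.001 -1.   ]
[-0.02  0.07  0.19]
[0.03 0.   0.18]
[0.03 0.   0.18]
[0.03 0.   0.18]
[0.03 0.   0.18]
```

View pics/s1.png

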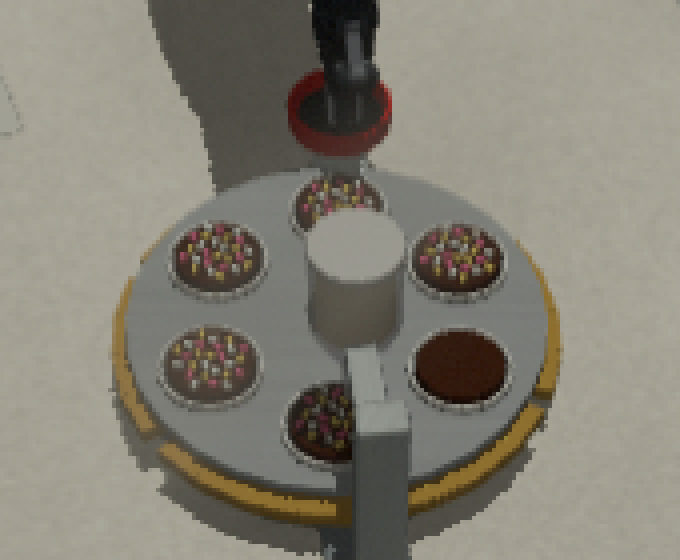

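The dish moved from column 294 to 305 in the scene view, with the fingertips in it, so the tray is turning. The plain chocolate is moving towards the spout. I keep going in the same way, with slight extra press.

Request:
jog_arm:
  targets:
    - {"translation": [0, 0.06, 0.19], "dr": [0, 0.5, 0.03], "gripper": -1}
    - {"translation": [0.02, 0.02, 0.18], "dr": [0, 0.5, 0.03], "gripper": -1}
    - {"translation": [0.03, 0.02, 0.18], "dr": [0, 0.5, 0], "gripper": -1}
    - {"translation": [0.03, 0.02, 0.18], "dr": [0, 0.5, 0], "gripper": -1}
    - {"translation": [0.03, 0.02, 0.18], "dr": [0, 0.5, 0], "gripper": -1}

```text
time: 8.48
ee_pos: [0.4822, -0.0067, 0.067]
orientation: [0.7, -0.699, 0.101, -0.106]
contact_force: [-1.1, -0.2, 6.4]
width: -0.003
```

```bash
python3 st.py
```

```text
[ 0.4822 -0.0067  0.067 ] 8.475 [-1.0621 -0.2103  6.4045] 1.849631710336385
r 0.15815389812497466 ang 153.29563902937574 tilt [ 0.0062  0.0011 -1.    ]
[-0.03  0.03  0.19]
[0.04 0.   0.18]
[0.04 0.   0.18]
[0.04 0.   0.18]
[0.04 0.   0.18]
```

Request:
jog_arm:
  targets:
    - {"translation": [0.01, 0.04, 0.18], "dr": [0, 0.5, 0.03], "gripper": -1}
    - {"translation": [0.02, 0.02, 0.18], "dr": [0, 0.5, 0.03], "gripper": -1}
    - {"translation": [0.03, 0.02, 0.18], "dr": [0, 0.5, 0], "gripper": -1}
    - {"translation": [0.03, 0.02, 0.18], "dr": [0, 0.5, 0], "gripper": -1}
    - {"translation": [0.03, 0.02, 0.18], "dr": [0, 0.5, 0], "gripper": -1}

```text
time: 9.1
ee_pos: [0.4979, 0.0178, 0.0667]
orientation: [0.689, -0.686, 0.164, -0.168]
contact_force: [-1.2, 0.2, 7.5]
width: 0.0
```

Request:
jog_arm:
  targets:
    - {"translation": [0.03, 0.02, 0.18], "dr": [0, 0.5, 0], "gripper": -1}
    - {"translation": [0.03, 0.02, 0.18], "dr": [0, 0.5, 0], "gripper": -1}
    - {"translation": [0.03, 0.02, 0.18], "dr": [0, 0.5, 0], "gripper": -1}
    - {"translation": [0.03, 0.02, 0.18], "dr": [0, 0.5, 0], "gripper": -1}
    - {"translation": [0.03, 0.02, 0.18], "dr": [0, 0.5, 0], "gripper": -1}

```text
time: 9.72
ee_pos: [0.5182, 0.0396, 0.0672]
orientation: [0.672, -0.667, 0.223, -0.231]
contact_force: [-1.1, 0.3, 6.7]
width: 0.003
```

```bash
python3 st.py
```

```text
[0.5182 0.0396 0.0672] 9.725 [-1.1052  0.2933  6.6567] 2.300318952717381
r 0.15768197354393107 ang 131.9033121545103 tilt [ 0.0123  0.0026 -0.9999]
[-0.04  0.04  0.2 ]
[0.04 0.   0.18]
[0.04 0.   0.18]
[0.04 0.   0.18]
[0.04 0.   0.18]
```

Request:
jog_arm:
  targets:
    - {"translation": [0.01, 0.04, 0.18], "dr": [0, 0.5, 0.06], "gripper": -1}
    - {"translation": [0.02, 0.02, 0.18], "dr": [0, 0.5, 0.06], "gripper": -1}
    - {"translation": [0.02, 0.02, 0.18], "dr": [0, 0.5, 0], "gripper": -1}
    - {"translation": [0.03, 0.02, 0.18], "dr": [0, 0.5, 0], "gripper": -1}
    - {"translation": [0.03, 0.02, 0.18], "dr": [0, 0.5, 0], "gripper": -1}

```text
time: 10.35
ee_pos: [0.5431, 0.0577, 0.0679]
orientation: [0.651, -0.642, 0.283, -0.29]
contact_force: [-0.9, -0.0, 5.3]
width: -0.004
```

Request:
jog_arm:
  targets:
    - {"translation": [0.02, 0.02, 0.18], "dr": [0, 0.5, 0], "gripper": -1}
    - {"translation": [0.02, 0.02, 0.18], "dr": [0, 0.5, 0], "gripper": -1}
    - {"translation": [0, 0, 0], "dr": [0, 0, 0], "gripper": -1}

```text
time: 10.72
ee_pos: [0.5554, 0.0642, 0.0694]
orientation: [0.641, -0.63, 0.305, -0.315]
contact_force: [-0.6, 1.6, 5.1]
width: 0.0
```

```bash
python3 st.py; python3 - <<'E'
from h import *
cv2.imwrite("pics/w3.png",imaging.read_camera("wrist"))
for c in ("wrist","scene"):
    if c=="scene": cv2.imwrite("pics/s3.png",imaging.read_camera(c)[210:350,240:410].repeat(4,0).repeat(4,1))
    for q,z in (("dish",.081-.0145),("plain_centre",.06)):
        for a in imaging.tip_of(c,q)[:1]:
            w=at_z(c,a['point'],z)-[.6235,-.0778,0]; print(c,q,a['point'],a['conf'],np.degrees(np.arctan2(w[1],w[0])),np.hypot(*w[:2]))
E
```

```text
[0.5554 0.0642 0.0694] 10.725 [-0.6489  1.6414  5.0989] 2.591252782127681
r 0.15752365964254256 ang 115.61928895545513 tilt [ 0.0202  0.0068 -0.9998]
[-0.04  0.12  0.2 ]
[0.04 0.   0.18]
[0. 0. 0.]
[0. 0. 0.]
[0. 0. 0.]
scene dish [350.2, 254.2] 0.57 116.647813146924 0.1532402615205376
scene plain_centre [310.8, 315.2] 0.62 -6.473770487764675 0.0876810847437876
```

View pics/w3.png

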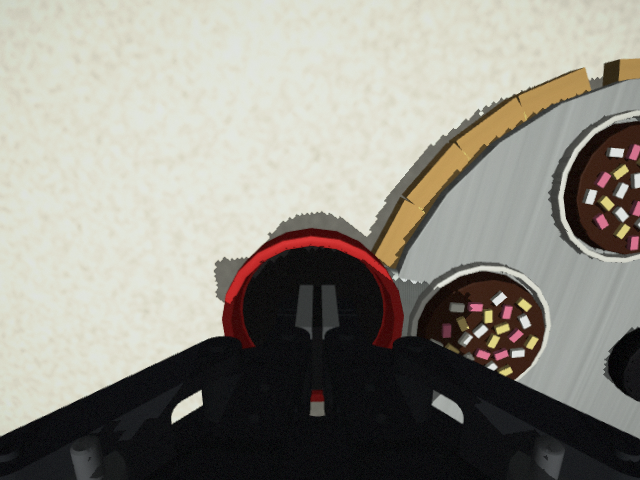

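```bash
python3 - <<'E'
from h import *
C=np.array([.6235,-.0778])
w1=at_z("wrist",(482,329),.060)[:2]-C
# far pocket at right edge: left rim (560,185)
print(np.degrees(np.arctan2(w1[1],w1[0])),np.hypot(*w1))
w=at_z("wrist",(312,325),.093-.0116)[:2]-C; print('rim',np.degrees(np.arctan2(w[1],w[0])),np.hypot(*w))
E
```

```text
114.1460357356921 0.08456277935203538
rim 115.87347772767929 0.15921367840210066
```

Request:
jog_arm:
  targets:
    - {"translation": [0, 0.14, 0], "dr": [0, 0, 0.2], "gripper": -1}
    - {"translation": [0, 0, 0], "dr": [0, 0, 0], "gripper": -1}

```text
time: 11.28
ee_pos: [0.5568, 0.0649, 0.0669]
orientation: [0.644, -0.627, 0.308, -0.311]
contact_force: [-1.4, 0.8, 5.8]
width: -0.001
```

```bash
python3 st.py
```

```text
[0.5568 0.0649 0.0669] 11.275 [-1.4326  0.8347  5.7947] 2.5839971834684565
r 0.15758123580744104 ang 115.0580242401791 tilt [ 0.0148  0.0197 -0.9997]
[-0.03  0.03  0.2 ]
[0.03 0.   0.13]
[0. 0. 0.]
[0. 0. 0.]
[0. 0. 0.]
```

Request:
jog_arm:
  targets:
    - {"translation": [0.01, 0.02, 0.16], "dr": [0, 0.4, 0], "gripper": -1}
    - {"translation": [0.02, 0.02, 0.13], "dr": [0, 0.4, 0], "gripper": -1}
    - {"translation": [0, 0, 0], "dr": [0, 0, 0], "gripper": -1}

```text
time: 11.65
ee_pos: [0.567, 0.0693, 0.0685]
orientation: [0.636, -0.617, 0.325, -0.331]
contact_force: [-1.1, 0.4, 6.5]
width: -0.001
```

```bash
python3 st.py; python3 - <<'E'
from h import *
cv2.imwrite("pics/w4.png",imaging.read_camera("wrist"))
E
```

```text
[0.567  0.0693 0.0685] 11.65 [-1.1043  0.4305  6.4908] 2.648782555089297
r 0.15758213483889008 ang 111.00017849207347 tilt [ 0.0204  0.0191 -0.9996]
[-0.09  0.08 -0.04]
[0. 0. 0.]
[0. 0. 0.]
[0. 0. 0.]
[0. 0. 0.]
```

View pics/w4.png

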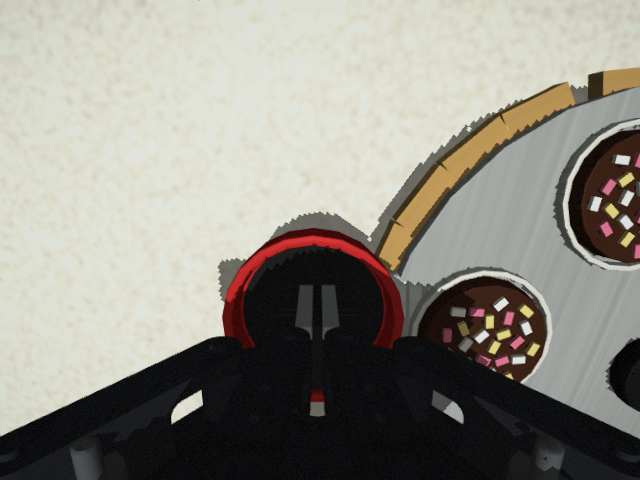

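```bash
python3 - <<'E'
from h import *
C=np.array([.6235,-.0778])
for n,p,z in (('pocket',(483,331),.060),('rim',(312,322),.093-.0125),('notchL',(575,90),.040),('notchR',(589,92),.04)):
    w=at_z("wrist",p,z)[:2]-C; print(n,np.degrees(np.arctan2(w[1],w[0])),np.hypot(*w))
for c in ("scene","top"):
    imaging.read_camera(c)
    for q in ("plain_centre","sprinkled_centre","dish"):
        for a in imaging.tip_of(c,q)[:1]:
            w=at_z(c,a['point'],.06 if q!="dish" else .068)[:2]-C; print(c,q,a['point'],round(a['conf'],2),np.degrees(np.arctan2(w[1],w[0])),np.hypot(*w))
E
```

```text
pocket 108.44490157059363 0.08520695382172022
rim 110.86833889318993 0.1594659996891352
notchL 53.85000632318278 0.13226256015841242
notchR 51.292703217808395 0.12969347817496094
scene plain_centre [309.2, 313.9] 0.7 -8.565929592250082 0.08340537407767176
scene sprinkled_centre [270.2, 280.7] 0.66 -118.29018362385436 0.08665945422793665
scene dish [358.2, 257.5] 0.62 108.57052060756362 0.1605606992913411
top plain_centre [133.5, 221.8] 0.26 96.94883219001113 0.5458766855307832
top sprinkled_centre [358.0, 224.7] 0.62 -131.78323574165867 0.09163935000003959
```

Request:
jog_arm:
  targets:
    - {"translation": [-0.01, 0.02, -0.06], "dr": [0, 0, 0], "gripper": -1}
    - {"translation": [0, -0.15, 0], "dr": [0, 0, 0], "gripper": -1}
    - {"translation": [0, 0, 0], "dr": [0, 0, 0], "gripper": -1}

```text
time: 12.48
ee_pos: [0.5674, 0.0695, 0.0748]
orientation: [0.637, -0.615, 0.324, -0.332]
contact_force: [-0.3, 0.1, 4.8]
width: 0.0
```

```bash
python3 st.py|head -2
```

```text
[0.5674 0.0695 0.0748] 12.475 [-0.2575  0.1411  4.8487] 2.6474723310025734
r 0.1576174796292094 ang 110.84789439085549 tilt [ 0.0253  0.0214 -0.9995]
```

At z = 0.0748 the spring still pushes with 4.8 N, the same as at this height while pressing down. So the lug is rising into the notch. I lift clear.

Request:
jog_arm:
  targets:
    - {"translation": [0, -0.15, 0], "dr": [0, 0, 0], "gripper": -1}
    - {"translation": [0, -0.2, 0], "dr": [0, 0, 0], "gripper": -1}
    - {"translation": [0, -0.7, 0], "dr": [0, 0, 0], "gripper": -1}
    - {"translation": [0, -1, 0], "dr": [0, 0, 0], "gripper": -1}
    - {"translation": [0, -1, 0], "dr": [0, 0, 0], "gripper": -1}

```text
time: 13.1
ee_pos: [0.5612, 0.0666, 0.165]
orientation: [0.635, -0.618, 0.327, -0.33]
contact_force: [0.0, 0.5, -0.7]
width: 0.002
```

Request:
jog_arm:
  targets:
    - {"translation": [-0.8, -0.5, -0.8], "dr": [0, 0, 0], "gripper": -1}
    - {"translation": [-0.8, -0.5, -0.8], "dr": [0, 0, 0], "gripper": -1}
    - {"translation": [-0.8, 0, -0.8], "dr": [0, 0, 0], "gripper": -1}
    - {"translation": [0, 0, 0], "dr": [0, 0, 0], "gripper": -1}

```text
time: 13.6
ee_pos: [0.4586, 0.0839, 0.1962]
orientation: [0.635, -0.618, 0.326, -0.331]
contact_force: [0.5, -0.4, -0.2]
width: -0.002
```

```bash
python3 st.py|head -2; python3 - <<'E'
from h import *
C=np.array([.6235,-.0778])
a=imaging.read_camera("scene"); b=imaging.read_camera("top")
cv2.imwrite("pics/f.png",np.hstack([a[200:390,210:400],b[130:320,230:420]]).repeat(2,0).repeat(2,1))
rs=[]
for c in ("scene","top","wrist"):
    if c=="wrist": cv2.imwrite("pics/wf.png",imaging.read_camera(c))
    for q,z in (("plain_centre",.06),("dish",.081)):
        for p in imaging.tip_of(c,q)[:1]:
            w=at_z(c,p['point'],z)[:2]-C; print(c,q,p['point'],round(p['conf'],2),np.degrees(np.arctan2(w[1],w[0])),np.hypot(*w))
            if q=="dish": rs.append(ray(c,p['point']))
if len(rs)>1: print(tri(rs))
E
```

```text
[0.4586 0.0839 0.1962] 13.6 [ 0.4527 -0.4258 -0.2011] 2.7078113493060023
r 0.23096525114205593 ang 135.56247706008602 tilt [ 0.0166  0.0181 -0.9997]
scene plain_centre [306.5, 314.6] 0.48 -12.911498242891367 0.08493400657326121
scene dish [355.4, 253.4] 0.97 110.68881730097686 0.15523754178292226
top plain_centre [343.1, 170.6] 0.71 -16.712330393061784 0.09117303313416482
top dish [277.3, 222.6] 0.85 113.33006198514533 0.16013950486045134
wrist dish [423.1, 121.0] 0.9 111.17251132842583 0.1620270759639202
[0.5634 0.0706 0.0745]
```

View pics/f.png

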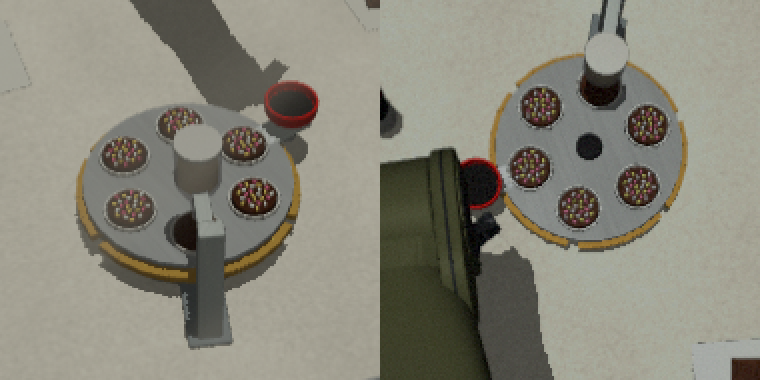

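The plain chocolate is now under the spout, all five others carry sprinkles, and the dish is on the left. I check its height once more by rim size in the wrist pictures, then hand in.

```bash
python3 - <<'E'
from h import *
im=imaging.read_camera("wrist"); h=cv2.cvtColor(im,cv2.COLOR_BGR2HSV)
roi=np.zeros(im.shape[:2],np.uint8); cv2.circle(roi,(423,121),75,255,-1)
m=(((h[...,0]<8)|(h[...,0]>172))&(h[...,1]>150)&(h[...,2]>60)&(roi>0)).astype(np.uint8)
hull=cv2.convexHull(cv2.findNonZero(m))[:,0]
for z in (.083,.093):
    W=np.array([at_z("wrist",q,z)[:2] for q in hull]).astype(np.float32); e=cv2.fitEllipse(W*1000); w=np.array(e[0])/1000-[.6235,-.0778]
    print(z,e[1],np.hypot(*w),np.degrees(np.arctan2(w[1],w[0])))
s=sense(); print(s['time'],s['contact_force'])
r.sign_off()
E
```

```text
0.083 (69.06674194335938, 69.8616714477539) 0.15699091834762047 110.96885947454163
0.093 (66.37742614746094, 67.14141845703125) 0.159573901772825 111.3896597066734
14.1 [ 0.6345 -0.4955 -0.7664]
the job is handed in; nothing more can be done
```

The plain chocolate now sits under the spout. I pressed the red plunger down about 14 mm with the closed fingertips, turned the carousel one hole clockwise with it held down, let it spring up, and handed the job in at 14.1 s.

**Checks that agree:**
- **Pictures:** the scene and top views show the plain chocolate under the spout and the other five, all sprinkled, still in their pockets.
- **Dish position:** fitting the dish rim in the wrist picture puts it at 111.4° and 159.6 mm from the axis. One notch from the start would be 111.6° and 160 mm.
- **Plunger up:** during release the spring still pushed with 4.8 N at z = 0.0748, above the 0.071 where it would have stuck under the ring. The dish height measured from several views is 0.0745, against 0.074 before the move.
- **Forces:** readings at the end of each move stayed below 8 N, and the arm was clear of everything at hand-in.

**Checks that were weak or disagreed:**
- **Depth during the turn:** the press eased from about 14 mm to 11.6 mm near the end of the turn, still below the ring, and I pressed it back down.
- **Plunger height from rim size:** this last check was inconclusive. The known 68 mm rim measured about 67 mm if the plunger is up and 69.5 mm if it were 10 mm down.
- **Plain chocolate's angle:** the networks gave −13° and −17°, against about −8° expected. The spout partly hides the chocolate there, so I relied on the dish instead.

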